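# Put the torque wrench away in its drawer clips

## Task

Put the small orange-handled torque wrench away: pull the bench-top drawer open by its handle, press the wrench down into the two spring clips inside, head pointing to the right-hand end of the drawer, until its handle sits fully home under both orange jaws, then push the drawer fully shut. Leave the felt marker and the tweezers where they lie. Leave the felt marker and the tweezers where they lie. Leave the felt marker and the tweezers where they lie. Leave the felt marker and the tweezers where they lie.

Things in the scene. Friction and masses are not known exactly. Their poses are not given: they have to be found in the camera images.
- wrench: Small torque wrench, 140 mm long, 0.08 to 0.17 kg, lying flat. Origin: middle of its length, on its underside, z up. Its -y half is the flat steel neck and open-ended head, 12 to 18 mm wide, between 4 and 10 mm above the underside. Its +y half is the round orange handle, 70 mm long, 14 mm high, 12 to 14 mm wide: this goes into the clips.
- wrench_grip (a point): Middle of the wrench's orange handle: 35 mm along the wrench's +y from its origin, 7 mm above its underside. Best place to hold it: it comes midway between the two clips.
- drawer (a joint): How far the one drawer of the grey steel bench-top chest is out, in m: 0 fully shut, 0.17 at its stop; it starts up to 20 mm open. It slides along nest's -x, towards the robot, with about 1.5 N of friction, and stays where it is left. The chest, 240 mm deep, 250 mm wide, 96 mm high, does not move; parts bins on the rear half of its top rise to 150 mm.
- drawer_handle (a point): Middle of the drawer's bar handle: a level steel bar 11 mm thick and 110 mm long along this point's y, its centre line 35 mm in front of the white drawer front, 62 mm above the bench. This point's -x points out of the drawer. The drawer front is 14 mm thick, its top edge 89 mm above the bench. Moves with the drawer.
- nest (a point): Where wrench's origin lies when the wrench is home in the clips, its axes along this point's: x into the chest, z up, head to -y (the right-hand end as the robot sees it). Moves with the drawer: 111 mm behind the handle's bar, 28 mm above the bench, 12 mm above the drawer floor. Behind it, 65 mm off, stands a 30 mm high divider; the drawer's side walls are 52 mm high.
- holder: The two black fork clips on the drawer floor; origin and axes those of nest. Each is 9 mm wide; they stand 7 and 63 mm along +y, with 47 mm free between them for fingers. Each has a fixed front tine, 39 mm high, its inner face at x = -7 mm, flared outwards above 29 mm, and a low rear tine from x = 8 mm. With the jaw, its mouth is 25 mm wide at the top.
- jaw_right (a joint): Angle of the orange jaw at the right-hand clip, rad: 0 shut, up to 0.5 sprung open to the rear. Hinged low behind the clip; its sloping face, up to 38 mm above the seat, leads the handle in, and its nose, 15 mm above the seat, snaps over the handle. Pressing the handle straight and level down past both jaws takes about 7 to 12 N in all.
- jaw_left (a joint): The same for the orange jaw at the left-hand clip.
- marker: White and blue felt marker, 135 mm long, 16 mm thick, lying on the bench; origin at the middle of its underside. Leave alone.
- tweezers: Black tweezers, 121 mm long, 11 mm high, lying on the bench; origin at the middle of their underside. Leave alone.

How it is judged:
On the way, in this order (a step that is already met when the one before it is completed fails the run):
1. the drawer is pulled open by at least 100 mm (value of joint drawer above 0.1 m), for 0.2 s.
2. the wrench sits home in both clips and is let go (z of wrench in the frame of nest below 0.003 m and x of wrench in the frame of nest between -0.004 and 0.004 m and y of wrench in the frame of nest between -0.009 and 0.009 m and angle between the y axis of wrench and the y axis of nest, either way round below 0.08 rad and contact force between wrench and the fingers below 0.1 N), for 0.2 s.
At the end, for the whole second after the job is handed in: The drawer is shut to within 4 mm, and the wrench lies at rest in it, home in both clips: its handle down on the seat within 3 mm, within 4 mm across and 9 mm along the clips, parallel to them within 0.08 rad, head to the right (value of joint drawer below 0.004 m and z of wrench in the frame of nest between -0.003 and 0.003 m and x of wrench in the frame of nest between -0.004 and 0.004 m and y of wrench in the frame of nest between -0.009 and 0.009 m and angle between the y axis of wrench and the y axis of nest, either way round below 0.08 rad and linear speed of wrench below 0.02 m/s); the robot touches nothing.
It fails at once if the marker or the tweezers moved by more than 30 mm (distance of any of marker, tweezers from where it was at the start of the episode above 0.03 m).
It also fails if it takes over 66 s, if anything falls off the work surface, if the arm or the gripper's body presses on something with over 40 N, if the wrist force passes 120 N, or if a joint passes its speed limit or range.

## Robot

A 6-joint arm with a two-finger parallel gripper is mounted at the origin on a cart in front of the work surface, level with it; the furniture and walls round the work are solid. World frame = base frame: x ahead of the robot, y to its left, z up, the work surface at z = 0. Lengths are in m, angles in rad, forces in N, time in s.
With the tool pointing down it reaches from about 0.375 to 0.975 m from the base axis. Payload 3.8 kg.
Tool frame: the origin (TCP) lies at the very end of the fingers, on their centre line; the grasp point (between the pads) lies bot.hold_point_z behind it (bot.hold_point_z is the distance from the TCP to the grasp point, in m); z points along the fingers, y is the line along which they close (so a half turn about z gives the same grasp; the last joint's range is limited). The gripper opens to 85 mm and grips with 20 to 120 N. Pads are 22 mm wide; open, the fingers measure 114 mm over their backs; the gripper's body (76 mm by 85 mm) begins 54 mm behind the grasp point. The pads swing forward as they close: fully open they stand 13 mm farther back than shut.
Start: joints at [1.151, 0.264, 1.604, -0, 1.274, -0.037], TCP at [0.252, 0.626, 0.231] pointing down, gripper open.
Joint ranges: [-2.63, 2.63], [-0.94, 2.18], [0.31, 2.57], [-1.31, 4.45], [0, 2.66], [-2.55, 2.55]. Speed limits (rad/s): [2.57, 2.57, 3.14, 3.14, 3.14, 3.14].

## Interface

Orientations are given as a rotation vector (axis times angle).
In Python, from workcell import bot gives the robot as it stands.
- The arm moves only by the shell command python3 jog.py [OPENING] [FORCE], which reads ROWS from standard input. ROWS is a JSON object whose key "motion" holds a list of rows, 1 to 5 of them, each of 4 numbers: dx, dy, dz in m, then a turn about the tool's z in rad; each row shifts and turns the commanded pose from where the row before left it, along the tool's axes as they then stand; what a row does not reach is not made up. A row lasts 1/8 s, in which the tool goes at most 0.0625 m and 0.188 rad, less where a joint would pass 70% of its speed; a pose out of reach is approached as far as the arm can. OPENING is the opening from 0.0 (shut) to 1.0 (fully open), set as the command begins (- or left out keeps the last). The fingers move at their own pace and stop on an object; FORCE is the grip in N (left out, the last holds). Time passes only in rows, so rows that do not move let the fingers close. It prints the time, the measured TCP pose, the force, the opening and the grip force at its end. Input that does not fit is refused with a message, and nothing moves.
- bot.read_state(): the state, without advancing time (a new reading comes with each control period).
- bot.read_camera(name): name is "scene" or "side" or "wrist"; returns the picture (384x512x3 uint8, red, green, blue); there is no depth.
- bot.camera_info(name): a dict with "intrinsics" (3x3 intrinsics, pixels), "extrinsics" (4x4, takes a point from camera to world coordinates). Camera axes: x right, y down, z forward; pixel columns grow to the right and rows downward; lengths in m; the calibration is good to about 2 mm. A picture is of the moment at which its call begins: read the wrist's pose just before it. camera_info takes no time and is no camera call; for the wrist camera it gives the pose at the moment of the call.
- bot.finish_job(): hands the job in; it is judged then, once.
The state is a dict: "time": time; "q": joint angles; "joint_vel": joint speeds; "joint_torque": joint torques, N m; "tool_pos": TCP position; "tcp_rot": TCP orientation; "wrist_force": force on the tool from outside, world axes, zero at the start; "torque": the same for the moment, N m; "width": opening from 0.0 (shut) to 1.0 (fully open); "grip_force": force on a finger pad.
Only numpy, scipy, OpenCV 4.12 (cv2) and the standard library are available. Lean on these libraries where they do the work, as an engineer would, in place of code of your own. Each camera call takes 0.05 s, during which the arm holds its last target. There are 200 camera calls.

## Working session

There is one attempt and no reset: what is moved stays moved. The work goes in short steps, Python scripts to look and compute and a shell command to move; the robot and the scene stay as the last step left them, time stands still between calls to the robot, and variables do not carry over. Pictures are saved under pics/ and viewed, at most 10 in all, crops included, and the job is handed in when it is done.

```bash
ls; mkdir -p pics; python3 - <<'E'
from workcell import bot
import cv2
print(bot.hold_point_z, bot.read_state())
for n in("scene","side"):
    im=bot.read_camera(n); cv2.imwrite(f"pics/{n}0.png",im[:,:,::-1])
    c=bot.camera_info(n); print(n,c)
print(bot.camera_info("wrist"))
E
```

```text
jog.py
pics
workcell.py
0.0187 {'time': 0.0, 'q': array([ 1.15108723e+00,  2.64772986e-01,  1.60536750e+00,  5.58333483e-05,
        1.27370617e+00, -3.68985913e-02]), 'joint_vel': array([ 0.0016787 , -0.00113646, -0.00068653,  0.00072661,  0.00062958,
       -0.000173  ]), 'joint_torque': array([ 5.22842493e-04, -5.15085983e+01, -3.67333603e+01, -1.72167743e-04,
        1.25973884e-02, -5.12116088e-06]), 'tool_pos': array([0.25181824, 0.6254825 , 0.22995218]), 'tcp_rot': array([-0.59757041, -3.08366189,  0.0034291 ]), 'wrist_force': array([ 0.22455086,  0.06141513, -0.08875251]), 'torque': array([ 0.03033182, -0.0245976 , -0.00313683]), 'grip_force': 0.0, 'width': 0.9984573906097323}
scene {'intrinsics': array([[455.73947233,   0.        , 259.46642749],
       [  0.        , 455.73947233, 193.3935317 ],
       [  0.        ,   0.        ,   1.        ]]), 'extrinsics': array([[ 0.79666373, -0.35342402,  0.49032475, -0.02205359],
       [-0.60425134, -0.44638034,  0.66001887, -0.69518723],
       [-0.01439519, -0.82209248, -0.56917197,  0.81013346],
       [ 0.        ,  0.        ,
[... 194 characters left out ...]
      ]]), 'extrinsics': array([[-0.99944023,  0.02578489, -0.02131581,  0.64219463],
       [ 0.03143472,  0.50574298, -0.8621113 ,  0.93956137],
       [-0.01144912, -0.86229878, -0.50627042,  0.52221362],
       [ 0.        ,  0.        ,  0.        ,  1.        ]])}
{'intrinsics': array([[280.61084479,   0.        , 258.65502847],
       [  0.        , 280.61084479, 193.92902688],
       [  0.        ,   0.        ,   1.        ]]), 'extrinsics': array([[ 0.3727483 ,  0.89311216,  0.25181218,  0.18756568],
       [ 0.92793083, -0.35824691, -0.10297346,  0.65040201],
       [-0.00175592,  0.27204747, -0.96228223,  0.37225273],
       [ 0.        ,  0.        ,  0.        ,  1.        ]])}
```

View pics/scene0.png

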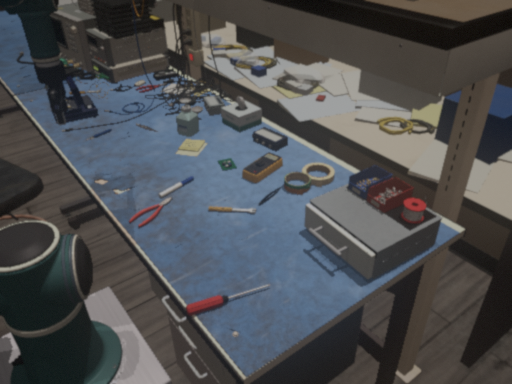

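View pics/side0.png

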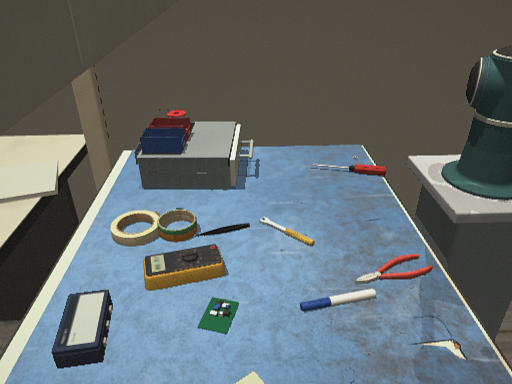

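Scene: the wrench lies at about (210..255, 210), chest handle from (309,228) to (345,252). Side: wrench from (262,218) to (313,243), chest handle around (248,150). I'll zoom in on all four.

```bash
python3 - <<'E'
import cv2,numpy as np
s=cv2.imread("pics/scene0.png");d=cv2.imread("pics/side0.png")
def c(im,x,y,w=66,h=50):
    o=cv2.resize(im[y:y+h,x:x+w],None,fx=6,fy=6,interpolation=cv2.INTER_CUBIC)
    for k in range(0,w,10):
        cv2.putText(o,str(x+k),(k*6,8),0,.3,(255,255,255));cv2.line(o,(k*6,10),(k*6,14),(255,255,255))
    for k in range(0,h,10):
        cv2.putText(o,str(y+k),(0,k*6+4),0,.3,(0,255,255));cv2.line(o,(20,k*6),(24,k*6),(0,255,255))
    return o
m=np.vstack([np.hstack([c(s,200,190),c(d,254,205)]),np.hstack([c(s,296,215),c(d,210,118,66,50)])])
cv2.imwrite("pics/z0.png",m)
E
```

```text
(no output)
```

View pics/z0.png

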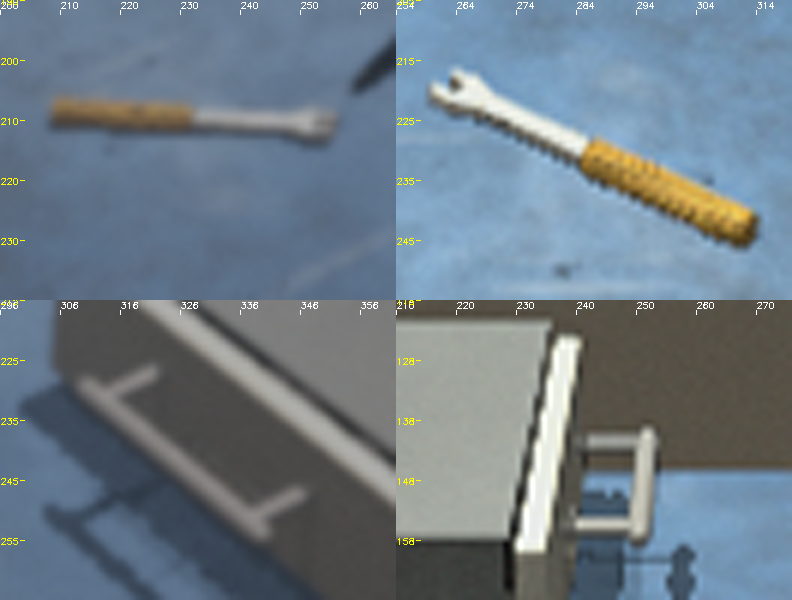

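```bash
cat > h.py <<'E'
import numpy as np
from workcell import bot
from scipy.spatial.transform import Rotation as R
def ray(c,p):
    d=np.linalg.inv(c["intrinsics"])@[p[0],p[1],1]; E=c["extrinsics"]
    d=E[:3,:3]@d; return E[:3,3],d/np.linalg.norm(d)
def tri(obs):
    A=0;b=0
    for c,p in obs:
        o,d=ray(c,p);M=np.eye(3)-np.outer(d,d);A=A+M;b=b+M@o
    x=np.linalg.solve(A,b)
    return x,[round(float(np.linalg.norm((np.eye(3)-np.outer(d,d))@(x-o)))*1e3,1) for o,d in (ray(*q) for q in obs)]
def plane(c,p,z):
    o,d=ray(c,p);return o+d*(z-o[2])/d[2]
def proj(c,X):
    E=c["extrinsics"];v=c["intrinsics"]@(E[:3,:3].T@(np.asarray(X)-E[:3,3]));return v[:2]/v[2]
def delta(target,yaw=None):
    """tool-axis displacement from current measured pose to world target"""
    s=bot.read_state();return R.from_rotvec(s["tcp_rot"]).inv().apply(np.asarray(target)-s["tool_pos"])
E
python3 - <<'E'
from h import *
np.set_printoptions(precision=4,suppress=True)
S,D=bot.camera_info("scene"),bot.camera_info("side")
for n,a,b in [("hend",(208.5,208.6),(313,243)),("joint",(232,209.8),(286,230)),("tip",(255.5,210.5),(261,218.5)),("barL",(310,228.5),(250.5,157.5)),("barR",(340,253.5),(251.5,139.5))]:
    print(n,*tri([(S,a),(D,b)]), plane(S,a,.007 if n[0]!='b' else .062), plane(D,b,.007 if n[0]!='b' else .062))
s=bot.read_state();print(R.from_rotvec(s["tcp_rot"]).as_matrix())
E
```

```text
hend [0.5025 0.2672 0.0068] [1.2, 1.2] [0.5036 0.2668 0.007 ] [0.5015 0.2682 0.007 ]
joint [0.5536 0.2187 0.007 ] [1.2, 1.2] [0.555  0.2187 0.007 ] [0.5525 0.2195 0.007 ]
tip [0.6055 0.1722 0.0076] [1.1, 1.1] [0.6073 0.173  0.007 ] [0.6045 0.1723 0.007 ]
barL [ 0.6242 -0.0373  0.0627] [2.9, 2.9] [ 0.6286 -0.0361  0.062 ] [ 0.6219 -0.0351  0.062 ]
barR [ 0.617  -0.1533  0.0643] [1.5, 1.5] [ 0.6209 -0.1514  0.062 ] [ 0.6156 -0.1564  0.062 ]
[[-0.9276  0.3735 -0.0008]
 [ 0.3735  0.9276 -0.0018]
 [ 0.0001 -0.002  -1.    ]]
```

Heights come out as they should: wrench about 7 mm, bar about 62 mm, and the wrench length is 140 mm. Next I move above the drawer handle.

```bash
echo '{"motion": [[-0.043,-0.043,0,0],[-0.043,-0.043,0,0],[-0.043,-0.043,0,0],[-0.043,-0.043,0,0],[-0.043,-0.043,0,0]]}' | python3 jog.py 1.0
echo '{"motion": [[-0.043,-0.043,0,0],[-0.043,-0.043,0,0],[-0.043,-0.043,0,0],[-0.043,-0.043,0,0],[-0.043,-0.043,0,0]]}' | python3 jog.py 
echo '{"motion": [[-0.043,-0.043,0,0],[-0.043,-0.043,0,0],[0,0,0,0.18],[0,0,0,0.18],[0,0,0,0.18]]}' | python3 jog.py 
echo '{"motion": [[0,0,0,0.18],[0,0,0,0.18],[0,0,0,0.18],[0,0,0,0.17],[0,0,0,0]]}' | python3 jog.py 0.35
python3 - <<'E'
from h import *
import cv2,pickle
s=bot.read_state();c=bot.camera_info("wrist");im=bot.read_camera("wrist")
print(s["tool_pos"],R.from_rotvec(s["tcp_rot"]).as_matrix().round(3),s["width"])
pickle.dump(c,open("w1.pkl","wb"));cv2.imwrite("pics/w1.png",cv2.cvtColor(im,cv2.COLOR_RGB2BGR))
E
```

```text
time: 0.72
tool_pos: [0.3715, 0.3444, 0.2309]
tcp_rot: [-0.597, -3.084, 0.001]
wrist_force: [0.5, 0.6, 0.1]
width: 0.998
grip_force: 0.0
time: 1.35
tool_pos: [0.4906, 0.0647, 0.2311]
tcp_rot: [-0.598, -3.084, -0.0]
wrist_force: [0.7, 1.2, 0.3]
width: 1.003
grip_force: 0.0
time: 1.98
tool_pos: [0.5376, -0.0457, 0.2306]
tcp_rot: [-1.408, -2.807, 0.001]
wrist_force: [-0.5, -0.6, -0.7]
width: 1.003
grip_force: 0.0
time: 2.6
tool_pos: [0.5377, -0.0452, 0.2308]
tcp_rot: [-2.287, -2.153, 0.001]
wrist_force: [-0.6, 0.1, -0.8]
width: 0.351
grip_force: 0.0
[ 0.53765919 -0.04521629  0.23076818] [[ 0.06   0.998 -0.001]
 [ 0.998 -0.06   0.   ]
 [ 0.    -0.001 -1.   ]] 0.3506514159976922
```

View pics/w1.png

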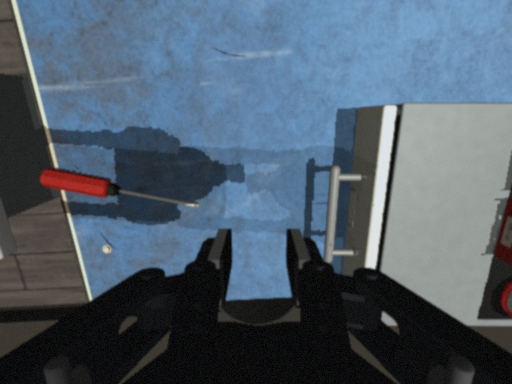

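Wrist view: bar from (336,167) to (329,262). The white front's top edge runs from (396,106) to about (373,268).

```bash
python3 - <<'E'
from h import *
import pickle
np.set_printoptions(precision=4,suppress=True)
W=pickle.load(open("w1.pkl","rb"));S,D=bot.camera_info("scene"),bot.camera_info("side")
for n,w,a,b in [("L",(336,167),(310,228.5),(250.5,157.5)),("R",(329,262),(340,253.5),(251.5,139.5))]:
    print(n,plane(W,w,.062),*tri([(W,w),(S,a),(D,b)]))
P=plane(W,(396,106),.089),plane(W,(373,268),.089)
d=P[0]-P[1];print(P,np.arctan2(d[0],d[1]))
d=plane(W,(336,167),.062)-plane(W,(329,262),.062);print(np.arctan2(d[0],d[1]))
print(delta([.621,-.0955,.10]))
E
```

```text
L [ 0.6245 -0.039   0.062 ] [ 0.6241 -0.0381  0.0629] [0.7, 2.8, 3.1]
R [ 0.6177 -0.1576  0.062 ] [ 0.6167 -0.1545  0.0648] [1.3, 1.4, 2.1]
(array([0.6742, 0.0227, 0.089 ]), array([ 0.661 , -0.1525,  0.089 ])) 0.07522043948403394
0.05737376293953968
[-0.0453  0.0862  0.1308]
```

```bash
echo '{"motion": [[-0.023,0.043,0,0],[-0.023,0.043,0,0],[0,0,0.05,0],[0,0,0.045,0],[0,0,0,0]]}' | python3 jog.py 0.3
python3 - <<'E'
from h import *
import cv2
print(delta([.621,-.0965,.043]))
im=bot.read_camera("wrist");cv2.imwrite("pics/w2.png",cv2.cvtColor(im,cv2.COLOR_RGB2BGR))
E
```

```text
time: 3.28
tool_pos: [0.617, -0.0958, 0.1311]
tcp_rot: [-2.281, -2.148, 0.01]
wrist_force: [0.2, -0.1, -0.2]
width: 0.304
grip_force: 0.0
[-0.00057461  0.00492009  0.08808796]
```

View pics/w2.png

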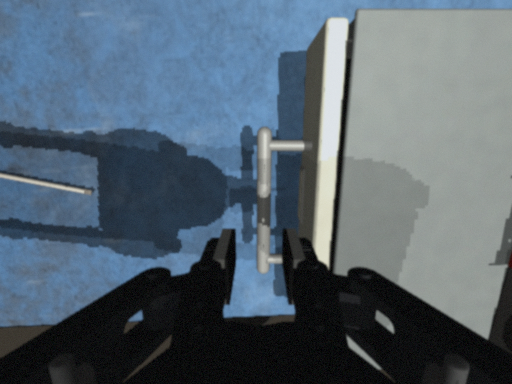

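The bar at column 264 is parallel to the fingers, whose centre is at about 259. That agrees with the 5 mm offset, so I descend and grip.

```bash
echo '{"motion": [[0,0.005,0.03,0],[0,0,0.03,0],[0,0,0.028,0],[0,0,0,0]]}' | python3 jog.py 0.3
echo '{"motion": [[0,0,0,0],[0,0,0,0],[0,0,0,0],[0,0,0,0]]}' | python3 jog.py 0 60
```

```text
time: 3.82
tool_pos: [0.6286, -0.0972, 0.0513]
tcp_rot: [2.285, 2.15, 0.005]
wrist_force: [0.4, -0.2, 0.5]
width: 0.297
grip_force: 0.0
time: 4.32
tool_pos: [0.6238, -0.0968, 0.0509]
tcp_rot: [-2.286, -2.15, 0.005]
wrist_force: [-10.4, 1.1, 11.2]
width: 0.1
grip_force: 58.7
```

```bash
echo '{"motion": [[0,-0.02,0,0],[0,-0.03,0,0],[0,-0.035,0,0],[0,-0.035,0,0],[0,-0.025,0,0]]}' | python3 jog.py 
echo '{"motion": [[0,0,0,0],[0,0,0,0]]}' | python3 jog.py
```

```text
time: 4.95
tool_pos: [0.4828, -0.0876, 0.051]
tcp_rot: [2.286, 2.149, 0.006]
wrist_force: [2.3, 2.8, 1.6]
width: 0.097
grip_force: 61.5
time: 5.2
tool_pos: [0.4832, -0.0877, 0.0509]
tcp_rot: [2.287, 2.15, 0.005]
wrist_force: [-1.4, 3.4, 6.7]
width: 0.102
grip_force: 62.1
```

```bash
echo '{"motion": [[0,0,0,0],[0,0,0,0],[0,0,0,0]]}' | python3 jog.py 0.3
echo '{"motion": [[0,0,-0.03,0],[0,0,-0.05,0],[0,0,-0.06,0],[0,0,-0.05,0],[0,0,0,0]]}' | python3 jog.py
echo '{"motion": [[0,0.05,0,0],[0,0.03,0,0],[0,0,0,0],[0,0,0,0]]}' | python3 jog.py 0.6
cat > shot.py <<'E'
import sys,cv2,pickle
from h import *
n=sys.argv[1];s=bot.read_state();c=bot.camera_info("wrist");im=bot.read_camera("wrist")
pickle.dump(c,open(n+".pkl","wb"));cv2.imwrite(f"pics/{n}.png",cv2.cvtColor(im,cv2.COLOR_RGB2BGR))
r=R.from_rotvec(s["tcp_rot"]).as_matrix();print(s["time"],s["tool_pos"],np.arctan2(r[1,1],r[0,1]),s["q"].round(2))
E
python3 shot.py w3
```

```text
time: 5.58
tool_pos: [0.4815, -0.0879, 0.0483]
tcp_rot: [2.289, 2.152, -0.0]
wrist_force: [0.1, -0.6, -0.6]
width: 0.304
grip_force: 0.0
time: 6.2
tool_pos: [0.4848, -0.0887, 0.2438]
tcp_rot: [2.283, 2.146, 0.009]
wrist_force: [0.8, 0.4, -0.9]
width: 0.302
grip_force: 0.0
time: 6.7
tool_pos: [0.5599, -0.0926, 0.2367]
tcp_rot: [-2.287, -2.15, 0.003]
wrist_force: [0.4, 0.2, -0.3]
width: 0.602
grip_force: 0.0
6.7 [ 0.55992929 -0.09261279  0.23666858] -0.061892083838512656 [-0.21  0.06  1.83 -0.    1.26 -0.15]
```

View pics/w3.png

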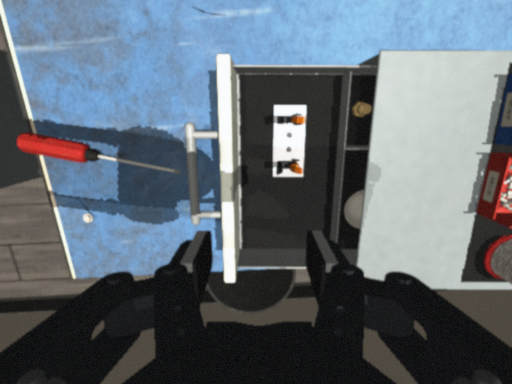

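Drawer open. Bar from (190,125) to (196,222), clips at rows 119 (left) and 168 (right), white clip plate corners (274,105), (306,104), (304,177), (273,178).

```bash
python3 - <<'E'
from h import *
import pickle
np.set_printoptions(precision=4,suppress=True)
W=pickle.load(open("w3.pkl","rb"))
a,b=plane(W,(190,124),.062),plane(W,(196,222),.062);c=(a+b)/2;print("bar",a,b,c,np.arctan2((a-b)[0],(a-b)[1]))
pl=[plane(W,p,.017) for p in [(274,105),(306,104),(304,177),(273,178)]];m=sum(pl)/4
print("plate",*pl,m)
a,b=plane(W,(240,75),.016),plane(W,(240,250),.016);print("floor edge",a,b,np.arctan2((a-b)[0],(a-b)[1]))
y=-.065;X=np.array([np.cos(y),np.sin(y),0]);Y=np.array([-np.sin(y),np.cos(y),0])
for n,bar in(("wrist",c),("tcp",np.array([.483,-.089,.062]))):
    nest=bar+.111*X;nest[2]=.028
    print(n,"nest",nest,"plate in nest",(m-nest)@X,(m-nest)@Y)
    for q in [(7,0),(63,0)]:
        P=nest+q[0]*1e-3*Y
        print("clip front tine top/jaw nose px",proj(W,P-.010*X+[0,0,.035]),proj(W,P+.006*X+[0,0,.015]))
E
```

```text
bar [ 0.4875 -0.0301  0.062 ] [ 0.4801 -0.1447  0.062 ] [ 0.4838 -0.0874  0.062 ] 0.06437046803615912
plate [ 0.5827 -0.0145  0.017 ] [ 0.6219 -0.0157  0.017 ] [ 0.6179 -0.1073  0.017 ] [ 0.5771 -0.1061  0.017 ] [ 0.5999 -0.0609  0.017 ]
floor edge [0.5436 0.0223 0.016 ] [ 0.5253 -0.2082  0.016 ] 0.0791265538623936
wrist nest [ 0.5945 -0.0946  0.028 ] plate in nest 0.0031545523646661243 0.033963723956589774
clip front tine top/jaw nose px [281.0158 169.9182] [293.0152 166.8561]
clip front tine top/jaw nose px [282.3291 119.1613] [294.8123 118.964 ]
tcp nest [ 0.5938 -0.0962  0.028 ] plate in nest 0.003832030090934008 0.035616567200369834
clip front tine top/jaw nose px [280.3862 171.3408] [292.4054 168.2022]
clip front tine top/jaw nose px [281.6664 120.7291] [294.1715 120.4393]
```

```bash
echo '{"motion": [[0.055,-0.009,0,0],[0.055,-0.009,0,0],[0.055,-0.009,0,0],[0.055,-0.009,0,0],[0.055,-0.009,0,0]]}' | python3 jog.py
echo '{"motion": [[0.058,-0.008,0,0],[0,0,0,-0.178],[0,0,0,-0.178],[0,0,0,-0.178],[0,0,0,-0.178]]}' | python3 jog.py
echo '{"motion": [[0,0,0.05,-0.178],[0,0,0.03,0],[0,0,0,0],[0,0,0,0]]}' | python3 jog.py
python3 shot.py w4
```

```text
time: 7.38
tool_pos: [0.5319, 0.1857, 0.2384]
tcp_rot: [2.289, 2.151, 0.0]
wrist_force: [0.6, 0.0, 0.1]
width: 0.597
grip_force: 0.0
time: 8.0
tool_pos: [0.5278, 0.2424, 0.2382]
tcp_rot: [-1.387, -2.818, 0.001]
wrist_force: [0.1, -0.6, -0.8]
width: 0.6
grip_force: 0.0
time: 8.5
tool_pos: [0.5293, 0.2429, 0.1596]
tcp_rot: [1.14, 2.926, 0.002]
wrist_force: [-0.1, 0.8, -0.3]
width: 0.601
grip_force: 0.0
8.5 [0.52927538 0.24292109 0.15962401] 0.8277902178061751 [ 0.39  0.14  1.88 -0.    1.11 -0.44]
```

View pics/w4.png

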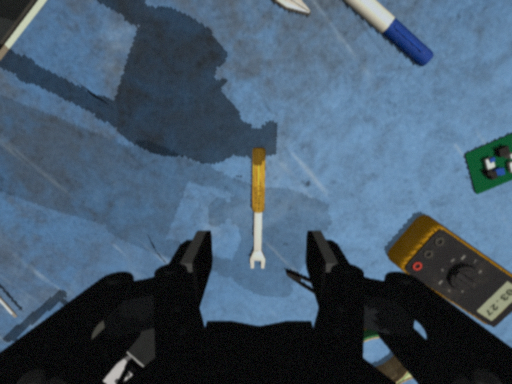

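Wrench in wrist view: handle end (258.5,148), joint (258,212), head tip (258,268). Tweezers tip near (287,270).

```bash
python3 - <<'E'
from h import *
import pickle
np.set_printoptions(precision=4,suppress=True)
W=pickle.load(open("w4.pkl","rb"))
e,j,t=[plane(W,p,z) for p,z in [((258.5,148),.007),((258,212),.007),((258,268),.007)]]
d=e-t;print(e,j,t,np.linalg.norm(d),np.linalg.norm(e-j),np.arctan2(d[1],d[0])-np.pi/2)
u=d/np.linalg.norm(d);g=(e+t)/2+.035*u;print("grip",g,delta([*g[:2],.0]))
tw=plane(W,(287,270),.006);print("tweezers in wrench",(tw-g)@u,(tw-g)@[u[1],-u[0],0])
S,D=bot.camera_info("scene"),bot.camera_info("side")
print(tri([(W,(258.5,148)),(S,(208.5,208.6)),(D,(313,243))]),tri([(W,(258,268)),(S,(255.5,210.5)),(D,(261,218.5))]))
E
```

```text
[0.503  0.2658 0.007 ] [0.5547 0.2176 0.007 ] [0.6062 0.1703 0.007 ] 0.1406729791216199 0.07070468611098991 0.8242645056099516
grip [0.5289 0.2418 0.007 ] [-0.     -0.0021  0.1603]
tweezers in wrench -0.10848573373777717 0.03443532813758997
(array([0.5026, 0.2665, 0.0068]), [0.8, 1.0, 1.6]) (array([0.6054, 0.1715, 0.0079]), [0.8, 0.9, 1.5])
```

```bash
echo '{"motion": [[0,-0.0015,0.05,0],[0,0,0.05,0],[0,0,0.035,0],[0,0,0,0],[0,0,0,0]]}' | python3 jog.py 0.5
python3 -c "
from h import *
print(delta([.5288,.2423,.003]),bot.read_state()['tool_pos'])"
```

```text
time: 9.18
tool_pos: [0.5299, 0.2426, 0.0258]
tcp_rot: [1.139, 2.925, 0.004]
wrist_force: [0.2, 0.0, 0.2]
width: 0.504
grip_force: 0.0
[ 0.0006755  -0.00106684  0.02277119] [0.52993533 0.24259558 0.02577598]
```

```bash
echo '{"motion": [[0,-0.001,0.022,0],[0,0,0,0],[0,0,0,0]]}' | python3 jog.py
echo '{"motion": [[0,0,0,0],[0,0,0,0],[0,0,0,0],[0,0,0,0],[0,0,0,0]]}' | python3 jog.py 0 70
```

```text
time: 9.55
tool_pos: [0.5287, 0.2417, 0.0034]
tcp_rot: [1.139, 2.925, 0.003]
wrist_force: [0.0, -0.2, 0.9]
width: 0.503
grip_force: 0.0
time: 10.18
tool_pos: [0.5283, 0.2415, 0.0027]
tcp_rot: [1.14, 2.926, 0.002]
wrist_force: [-0.6, -0.2, 5.7]
width: 0.123
grip_force: 71.7
```

```bash
echo '{"motion": [[0,0,-0.03,0],[0,0,-0.06,0],[0,0,-0.06,0],[0,0,-0.01,0],[0,0,0,0]]}' | python3 jog.py
echo '{"motion": [[-0.0425,-0.0294,0,0],[-0.0425,-0.0294,0,0],[-0.0425,-0.0294,0,0],[-0.0425,-0.0294,0,0],[-0.0425,-0.0294,0,0]]}' | python3 jog.py
echo '{"motion": [[-0.0425,-0.0294,0,0],[0,0,0,0.178],[0,0,0,0.178],[0,0,0,0.178],[0,0,0,0.178]]}' | python3 jog.py
echo '{"motion": [[0,0,0,0.179],[0,0,0,0],[0,0,0,0],[0,0,0,0]]}' | python3 jog.py
python3 shot.py w5
python3 -c "
from h import *
print(delta([.5968,-.0606,.09]))"
```

```text
time: 10.8
tool_pos: [0.5273, 0.2411, 0.1617]
tcp_rot: [1.14, 2.927, 0.001]
wrist_force: [0.6, 0.5, -1.6]
width: 0.123
grip_force: 70.9
time: 11.42
tool_pos: [0.582, -0.0124, 0.1575]
tcp_rot: [-1.138, -2.922, 0.003]
wrist_force: [0.3, 0.1, -1.1]
width: 0.13
grip_force: 70.8
time: 12.05
tool_pos: [0.5932, -0.0612, 0.1572]
tcp_rot: [-2.092, -2.336, 0.006]
wrist_force: [-0.2, 0.1, -1.9]
width: 0.123
grip_force: 70.8
time: 12.55
tool_pos: [0.5953, -0.0613, 0.1605]
tcp_rot: [-2.288, -2.152, 0.001]
wrist_force: [-0.6, 0.4, -0.3]
width: 0.125
grip_force: 70.8
12.55 [ 0.59527879 -0.06130687  0.16048822] -0.06141268012104122 [-0.14  0.18  1.85 -0.    1.12 -0.08]
[0.00078566 0.00135026 0.07078469]
```

View pics/w5.png

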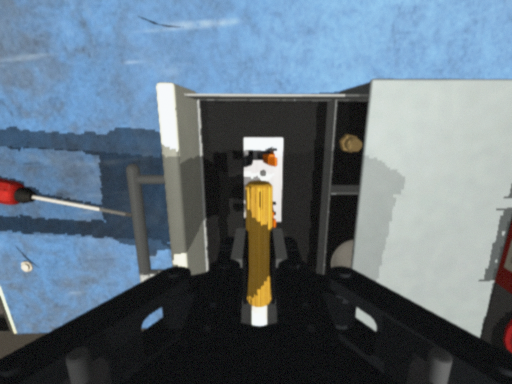

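The wrench is held parallel to the clips, with its handle end at (258.5,183). The left clip's tine is at (248,157) and its jaw at (269,157). I check these against the nest model.

```bash
python3 - <<'E'
from h import *
import pickle
np.set_printoptions(precision=4,suppress=True)
W=pickle.load(open("w5.pkl","rb"))
y=-.065;X=np.array([np.cos(y),np.sin(y),0]);Y=np.array([-np.sin(y),np.cos(y),0]);nest=np.array([.5945,-.0955,.028])
f=lambda P:((P-nest)@X*1e3,(P-nest)@Y*1e3)
print("handle end (want x 0,y 70 after move)",f(plane(W,(258.5,185),.165)))
print("neck joint",f(plane(W,(258.5,305),.165)))
for n,p,z in[("plate TL",(243,137),.017),("plate TR",(283,137),.017),("bar top",(132,168),.062)]: print(n,f(plane(W,p,z)))
print("tcp",f(bot.read_state()["tool_pos"]))
P=nest+.063*Y
for a in [(-.007,.029),(-.016,.039),(.008,.012),(.008,.016),(.018,.038)]: print(a,proj(W,P+a[0]*X+[0,0,a[1]]))
E
python3 - <<'E'
import cv2
im=cv2.imread("pics/w5.png")[130:215,215:315]
cv2.imwrite("pics/w5z.png",cv2.resize(im,None,fx=7,fy=7,interpolation=cv2.INTER_CUBIC))
E
```

```text
handle end (want x 0,y 70 after move) (np.float64(-2.028151175778127), np.float64(67.72448704616973))
neck joint (np.float64(-1.7227732757680425), np.float64(-3.1712656316187076))
plate TL (np.float64(-17.767322661797316), np.float64(80.41510618327897))
plate TR (np.float64(22.25003350026084), np.float64(80.59545726890195))
bar top (np.float64(-111.9974454782856), np.float64(56.88973181756469))
tcp (np.float64(-1.264305689278489), np.float64(34.181491217775566))
(-0.007, 0.029) [252.9746 160.6475]
(-0.016, 0.039) [242.0962 162.4578]
(0.008, 0.012) [269.3224 157.8723]
(0.008, 0.016) [269.4778 158.5111]
(0.018, 0.038) [282.1955 162.4469]
```

View pics/w5z.png

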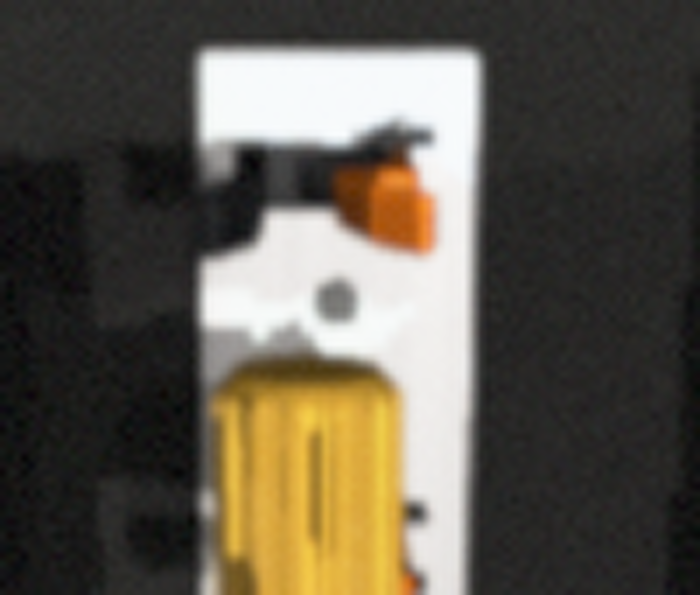

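The front tine's inner face shows at column 252.9 and the model predicts 253.0, so the nest pose is confirmed. Correct by about 1.5 mm on each axis and go down.

```bash
echo '{"motion": [[0.0015,0.0016,0.03,0],[0,0,0.03,0],[0,0,0.025,0],[0,0,0,0],[0,0,0,0]]}' | python3 jog.py
python3 -c "
from h import *
print(delta([.5968,-.0596,.0307]))"
```

```text
time: 13.22
tool_pos: [0.5982, -0.0601, 0.0773]
tcp_rot: [2.289, 2.15, 0.001]
wrist_force: [0.4, 0.2, -1.3]
width: 0.123
grip_force: 70.7
[ 0.00041253 -0.00149572  0.04663224]
```

```bash
echo '{"motion": [[0,-0.001,0.012,0],[0,0,0.012,0],[0,0,0.008,0],[0,0,0.006,0],[0,0,0.005,0]]}' | python3 jog.py
echo '{"motion": [[0,0,0.005,0],[0,0,0,0],[0,0,0,0]]}' | python3 jog.py
```

```text
time: 13.85
tool_pos: [0.5983, -0.0601, 0.0345]
tcp_rot: [2.288, 2.148, 0.004]
wrist_force: [1.9, 0.2, 1.9]
width: 0.128
grip_force: 71.2
time: 14.22
tool_pos: [0.5991, -0.0602, 0.0306]
tcp_rot: [2.287, 2.148, 0.006]
wrist_force: [1.8, 1.0, 9.5]
width: 0.123
grip_force: 72.3
```

```bash
echo '{"motion": [[0,0,0.002,0],[0,0,0.002,0],[0,0,0,0]]}' | python3 jog.py
echo '{"motion": [[0,0,-0.003,0],[0,0,0,0],[0,0,0,0],[0,0,0,0]]}' | python3 jog.py 0.45
echo '{"motion": [[0,0,-0.03,0],[0,0,-0.05,0],[0,0,-0.05,0],[0,0,0,0],[0,0,0,0]]}' | python3 jog.py
python3 shot.py w6
python3 - <<'E'
import cv2
im=cv2.imread("pics/w6.png")[120:340,160:380]
cv2.imwrite("pics/w6z.png",cv2.resize(im,None,fx=2.7,fy=2.7,interpolation=cv2.INTER_CUBIC))
E
```

```text
time: 14.6
tool_pos: [0.6025, -0.0604, 0.0305]
tcp_rot: [2.284, 2.144, 0.012]
wrist_force: [-0.2, 0.9, 25.1]
width: 0.124
grip_force: 74.2
time: 15.1
tool_pos: [0.5957, -0.0598, 0.0264]
tcp_rot: [-2.289, -2.15, 0.002]
wrist_force: [1.0, -0.0, -1.0]
width: 0.45
grip_force: 0.0
time: 15.72
tool_pos: [0.5956, -0.0598, 0.1564]
tcp_rot: [-2.289, -2.15, 0.002]
wrist_force: [-0.8, -0.1, -0.1]
width: 0.449
grip_force: 0.0
15.725 [ 0.59559159 -0.05981071  0.15643726] -0.06300314556644444 [-0.14  0.18  1.85 -0.    1.11 -0.08]
```

View pics/w6z.png

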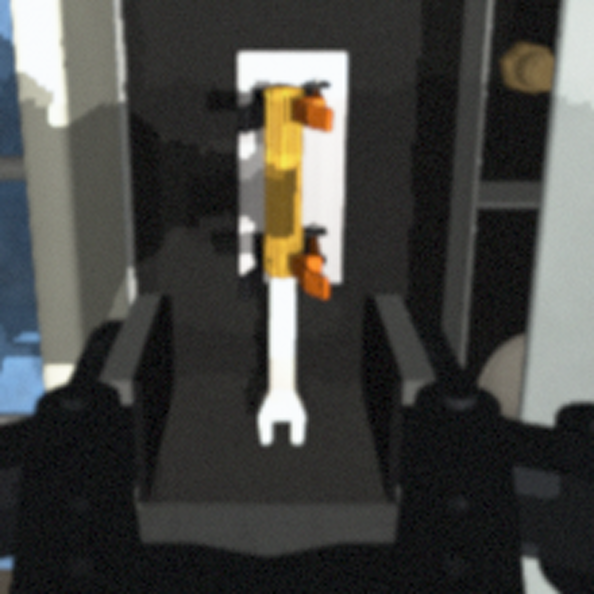

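Both jaws lap the handle. Check it numerically against the plate.

```bash
python3 - <<'E'
from h import *
import pickle
W=pickle.load(open("w6.pkl","rb"))
y=-.065;X=np.array([np.cos(y),np.sin(y),0]);Y=np.array([-np.sin(y),np.cos(y),0]);nest=np.array([.5945,-.0955,.028])
f=lambda P:(((P-nest)@X*1e3).round(1),((P-nest)@Y*1e3).round(1))
px=lambda a,b:(160+a/2.7,120+b/2.7)
for n,p,z in[("plateTL",(238,52),.017),("plateTR",(348,52),.017),("end",(283,87),.035),("end/top",(283,87),.042),("joint",(282,278),.035),("tip",(282,442),.035)]: print(n,f(plane(W,px(*p),z)))
print(delta([.40,-.083,.156]))
E
```

```text
plateTL (np.float64(-12.2), np.float64(80.1))
plateTR (np.float64(28.1), np.float64(80.2))
end (np.float64(4.0), np.float64(69.6))
end/top (np.float64(3.9), np.float64(70.5))
joint (np.float64(4.3), np.float64(-1.3))
tip (np.float64(4.9), np.float64(-71.0))
[-3.55056085e-02 -1.93082301e-01  5.14961066e-05]
```

Measured against the plate (the drawer slid in 5.7 mm while I pressed), the wrench is at x −1.4 mm, y ≈ 0, parallel, and down at a hard stop. Now I push the drawer shut with closed fingers on the bar.

```bash
echo '{"motion": [[-0.012,-0.055,0,0],[-0.012,-0.055,0,0],[-0.012,-0.055,0,0],[0,0,0,0],[0,0,0,0]]}' | python3 jog.py 0
echo '{"motion": [[0,0,0.05,0],[0,0,0.04,0],[0,0,0.02,0],[0,0,0,0],[0,0,0,0]]}' | python3 jog.py
```

```text
time: 16.4
tool_pos: [0.4289, -0.0853, 0.1562]
tcp_rot: [-2.29, -2.149, 0.001]
wrist_force: [1.0, -0.6, -0.4]
width: 0.002
grip_force: 0.0
time: 17.02
tool_pos: [0.4309, -0.0856, 0.0478]
tcp_rot: [2.289, 2.15, 0.001]
wrist_force: [0.3, -0.7, 0.2]
width: 0.0
grip_force: 0.0
```

```bash
echo '{"motion": [[0,0.015,0,0],[0,0.02,0,0],[0,0.02,0,0],[0,0.02,0,0],[0,0.02,0,0]]}' | python3 jog.py
echo '{"motion": [[0,0.02,0,0],[0,0.02,0,0],[0,0.015,0,0],[0,0.01,0,0],[0,0,0,0]]}' | python3 jog.py
echo '{"motion": [[0,0.005,0,0],[0,0.005,0,0],[0,0.005,0,0],[0,0,0,0],[0,0,0,0]]}' | python3 jog.py
```

```text
time: 17.65
tool_pos: [0.5261, -0.0917, 0.0483]
tcp_rot: [2.289, 2.15, 0.001]
wrist_force: [-2.4, -0.5, 1.7]
width: -0.004
grip_force: 1.1
time: 18.27
tool_pos: [0.5904, -0.0956, 0.0477]
tcp_rot: [2.289, 2.15, 0.002]
wrist_force: [0.7, -1.0, 0.5]
width: -0.002
grip_force: 0.0
time: 18.9
tool_pos: [0.6045, -0.0966, 0.0474]
tcp_rot: [2.29, 2.15, 0.001]
wrist_force: [0.3, 0.2, 0.0]
width: 0.002
grip_force: 0.0
```

```bash
for i in 1 2 ; do echo '{"motion": [[0,0.004,0,0],[0,0.004,0,0],[0,0,0,0],[0,0,0,0]]}' | python3 jog.py | grep -E "pos|force"; done
```

```text
tool_pos: [0.605, -0.0965, 0.0473]
wrist_force: [-20.4, -0.2, 18.0]
grip_force: 10.9
tool_pos: [0.6052, -0.0965, 0.0472]
wrist_force: [-41.9, 0.4, 37.4]
grip_force: 22.3
```

A hard stop at x = 0.605. Back off and check the front-to-chest gap from pixel numbers, since I've used up the picture viewings.

```bash
echo '{"motion": [[0,-0.04,0,0],[0,-0.02,0,0],[0,0,-0.05,0],[0,0,-0.035,0],[0,0,0,0]]}' | python3 jog.py
echo '{"motion": [[0,0.05,0,0],[0,0.01,0,0],[0,0,0,0],[0,0,0,0]]}' | python3 jog.py
python3 shot.py w7
python3 - <<'E'
from h import *
import pickle,cv2
W=pickle.load(open("w7.pkl","rb"))
a=cv2.imread("pics/w7.png",0);b=cv2.imread("pics/w2.png",0)
y=-.065;X=np.array([np.cos(y),np.sin(y),0]);Y=np.array([-np.sin(y),np.cos(y),0]);bar=np.array([.625,-.097,.062])
for r in(60,100,150): print(r,"now",a[r,240:400:3].tolist(),"\n   before",b[r,240:400:3].tolist())
print("bar px predicted",[proj(W,bar+t*Y) for t in(.03,.05)], "front edge outer/inner/chest top",[proj(W,bar+q*X+.05*Y+[0,0,z-.062]) for q,z in[(.035,.089),(.049,.089),(.049,.096)]])
E
```

```text
time: 20.52
tool_pos: [0.5636, -0.0944, 0.1368]
tcp_rot: [2.285, 2.145, 0.008]
wrist_force: [0.8, 0.0, -1.0]
width: 0.002
grip_force: 0.0
time: 21.02
tool_pos: [0.6187, -0.0973, 0.1313]
tcp_rot: [-2.289, -2.149, 0.002]
wrist_force: [-0.5, 0.7, -0.0]
width: -0.002
grip_force: 0.0
21.025 [ 0.61872956 -0.09727638  0.13133213] -0.06296886166494355 [-0.2   0.25  1.81 -0.    1.08 -0.13]
60 now [128, 130, 132, 133, 131, 131, 127, 125, 129, 130, 132, 134, 137, 98, 73, 73, 75, 77, 73, 75, 78, 81, 76, 68, 71, 73, 70, 75, 82, 196, 226, 225, 225, 224, 151, 123, 122, 166, 168, 165, 168, 167, 168, 166, 166, 169, 166, 167, 167, 167, 167, 167, 168, 168] 
   before [129, 127, 127, 132, 135, 133, 129, 128, 124, 127, 128, 131, 132, 79, 77, 74, 79, 75, 74, 76, 74, 78, 70, 68, 73, 70, 72, 69, 159, 222, 224, 224, 225, 225, 224, 131, 13, 70, 151, 168, 167, 169, 169, 168, 168, 167, 166, 168, 169, 167, 166, 164, 162, 168]
100 now [133, 129, 127, 137, 135, 136, 137, 136, 133, 130, 133, 134, 134, 76, 76, 75, 72, 73, 76, 78, 77, 74, 65, 69, 74, 68, 69, 73, 171, 224, 225, 225, 217, 141, 104, 128, 164, 163, 166, 
[... 405 characters left out ...]
05, 66, 73, 72, 70, 72, 72, 69, 69, 68, 66, 67, 67, 69, 69, 176, 224, 225, 224, 173, 135, 99, 151, 163, 163, 163, 163, 162, 162, 162, 162, 161, 163, 160, 159, 160, 161, 160, 158, 157, 159, 161] 
   before [98, 52, 59, 59, 61, 119, 118, 162, 211, 178, 138, 114, 113, 105, 109, 110, 109, 110, 115, 112, 116, 95, 73, 78, 72, 67, 133, 217, 225, 226, 225, 225, 216, 46, 22, 129, 166, 163, 162, 163, 162, 166, 162, 163, 162, 162, 160, 161, 160, 159, 162, 161, 162, 159]
bar px predicted [array([267.57039305, 165.32211978]), array([267.8791033 , 138.62805476])] front edge outer/inner/chest top [array([323.04418922, 142.18234945]), array([344.61655702, 142.24760452]), array([347.89974581, 143.29981126])]
```

The dark gap behind the front (grey level about 10–20 before) is gone, so the drawer is flush against the chest. The fingers touch nothing.

```bash
echo '{"motion": [[0,0,-0.05,0],[0,0,0,0],[0,0,0,0],[0,0,0,0]]}' | python3 jog.py; python3 -c "
from workcell import bot
print(bot.finish_job())"
```

```text
time: 21.58
tool_pos: [0.6187, -0.0973, 0.1808]
tcp_rot: [-2.289, -2.149, 0.002]
wrist_force: [0.8, 0.4, -0.9]
width: 0.003
grip_force: 0.0
the job is handed in; nothing more can be done
None
```

I handed the job in at about 21.6 s with no result returned: by my measurements the wrench is home in both clips with its head to the right, the drawer is shut against its stop, and I kept clear of the marker and tweezers.

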